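# Press the sprung glaze-tub lids home and push the drawer shut

### The arm

A 6-joint arm with a two-finger parallel gripper is mounted at the origin on a cart in front of the work surface, level with it; the furniture and walls round the work are solid. World frame = base frame: x ahead of the robot, y to its left, z up, the work surface at z = 0. Lengths are in m, angles in rad, forces in N, time in s.
With the tool pointing down it reaches from about 0.3 to 0.775 m from the base axis. Payload 14.6 kg.
Tool frame: the origin (TCP) lies at the very end of the fingers, on their centre line; the grasp point (between the pads) lies 19 mm behind it; z points along the fingers, x is the direction in which the jaws open and shut, and the axes are right-handed (so a half turn about z gives the same grasp; the last joint's range is limited). The gripper opens to 94 mm and grips with 3 to 60 N. Pads are 16 mm wide; open, the fingers measure 119 mm over their backs; the gripper's body (75 mm by 177 mm) begins 78 mm behind the grasp point.
Start: joints at [-1.311, 0.3, 1.521, -0, 1.321, -0.067], TCP at [0.177, -0.521, 0.205] pointing down, gripper open.
Joint ranges: [-3.03, 3.03], [-0.79, 2.21], [0.23, 2.52], [-1.04, 4.18], [0, 3.07], [-2.55, 2.55]. Speed limits (rad/s): [2.22, 2.22, 2.57, 3.14, 3.14, 3.14].

### API

Orientations are given as [roll, pitch, yaw] about the fixed x, y, z axes, in that order (R = Rz(yaw) Ry(pitch) Rx(roll)).
In Python, from station import ctrl gives the robot as it stands.
- The arm moves only by the shell command python3 -m inch 'ROWS' [FORCE]. ROWS is JSON, one flat list of numbers, 7 for each row, row after row: the shift along the tool's x, y, z in cm, then the turn, a rotation vector about the tool's x, y, z in rad, then the opening, from 0 (shut) to 1 (fully open). In form: [tx, ty, tz, wx, wy, wz, claw, tx, ty, tz, wx, wy, wz, claw, ...]. A call has 1 to 20 rows; each row shifts and turns the commanded pose from where the row before left it, along the tool's axes as they then stand; what a row does not reach is not made up. A row lasts 1/8 s, in which the tool goes at most 62.5 mm and 10.7 degrees, less where a joint would pass 70% of its speed; a pose out of reach is approached as far as the arm can. A call is refused whole if a number of a shift passes 6.25 or a number of a turn 0.188, either way. A call with a gripper value outside its range is refused whole. The fingers move at their own pace and stop on an object; FORCE is the grip in N (left out, the last holds). Time passes only in rows, so rows that do not move let the fingers close. It gives the time, the measured TCP pose, the force and the opening at its end, in the units of the state.
- ctrl.get_obs(): the state, without advancing time (a new reading comes with each control period).
- ctrl.camera(name): name is "scene" or "top"; returns (picture, depth): 384x512x3 uint8, red, green, blue; 384x512 float32, m along the optical axis (not along the pixel's ray), 0 where there is no reading.
- ctrl.camera_params(name): a dict with "vertical_fov" (degrees; the focal length in pixels is half the picture's height over the tangent of half this angle, whatever the lens; pixels are square), "cx", "cy" (the principal point, pixels), "camera_from_world" (4x4, takes a point from world to camera coordinates). Camera axes: x right, y down, z forward; pixel columns grow to the right and rows downward; lengths in m; the calibration is good to about 2 mm. A picture is of the moment at which its call begins. camera_params takes no time and is no camera call.
- ctrl.hand_in(): hands the job in, once; it reports no verdict.
Trained networks look in the newest picture that a camera, given by its name, has taken for a name from the list of things; names that differ only in an ending like _2 or _b are one class to them, and where a whole thing is asked for, a point or a joint stands for the part that bears it (a point fixed in the world has none). Each returns a list of dicts, best first, with "score" (0 to 1); they miss things now and then, are a little off and sometimes report something else, mostly with a low value. They report only what shows in the picture. A call takes as long as a camera call.
- ctrl.spot_in(camera, label): "bbox" ([centre column, centre row, width, height] in pixels, round what is visible of it).
- ctrl.place_of(camera, label): "centre" ([column, row] in pixels: a listed point, or the origin of a listed thing).
The state is a dict: "time_s": time; "qpos": joint angles; "joint_vel": joint speeds; "tau": joint torques, N m; "ee_pos": TCP position; "eef_rot": TCP orientation; "force": force on the tool from outside, world axes, zero at the start; "moment": the same for the moment, N m; "grip_width": finger opening in m.
Only numpy, scipy, OpenCV 4.12 (cv2) and the standard library are available. Lean on these libraries where they do the work, as an engineer would, in place of code of your own. Each camera call takes 0.05 s, during which the arm holds its last target. There are 200 camera calls.

### The job

Two of the three white tubs in the open glaze drawer have lids that have sprung up, and they would catch on the cabinet. Press those two lids fully down with your fingertips while the drawer is still open, then push the drawer gently until it is fully shut, without slamming it. Only press and push: do not lift the tubs or take a lid off, leave every tub standing in the drawer, and leave the other things on the bench where they are.

Things in the scene. Friction and masses are not known exactly. Their poses are not given: they have to be found in the camera images.
- glaze_unit: Bench-top plywood drawer unit with two grey drawer fronts, 360 wide (y), 190 deep (x), 167 mm high, fixed to the bench. Origin: centre of its underside, at z = 0. Its x axis points from front to back: drawers shut along +x, open along -x. Carcass front: x = -95 mm; top board 12 mm thick. A thin book and a wooden rib lie on its top (up to 184 mm above the bench). The lower drawer is shut.
- top_drawer (a joint): Slide of the top drawer: 0 = fully shut, grows in metres as it opens (about 0.125 at the start). About 2 N of friction plus 6 N per m/s, no spring; it stays where it is left. A lid standing 10 mm up hits the front edge of the unit's top board and blocks the drawer; seated lids pass under it with 6 mm to spare.
- drawer_front (a point): Centre of the outer face of the top drawer's grey front, 122 mm above the bench; it moves with the drawer. The face looks along -x of the unit, is 357 mm wide and spans 82 to 162 mm above the bench. A flat blank label (74 x 30 mm) is at its middle; two dark knobs, 26 mm in diameter, stand 35 mm out of it, 125 mm to either side of the middle.
- tub_a: White round plastic tub with blue and green print and a white press-on lid, 87 mm in diameter, loose in a row in the front of the top drawer (their order varies). Origin: centre of its underside, on the drawer floor 101 mm above the bench; z up. The top of its lid lies 48 mm above the origin plus the value of joint tub_a_lid.
- tub_a_lid (a joint): Height in metres by which the lid of tub_a stands above its seat (0 = fully on; 0.010 to 0.014 at the start). It takes about 4 N to press it down, anywhere on its top, and it stays where it is left.
- tub_b: White round plastic tub with blue and red print and a white press-on lid, 87 mm in diameter, loose in the same row; origin and axes as tub_a. The top of its lid lies 48 mm above the origin plus the value of joint tub_b_lid.
- tub_b_lid (a joint): As tub_a_lid, for tub_b.
- tub_c: The third white tub of the row, same size, blue and red print; its lid is already fully on and is fixed. Origin: centre of its underside; its top lies 48 mm above that.
- tie_bowl: Small thrown bowl of twist ties, 105 mm wide and 52 mm high, on the bench left of the unit; leave it there. Origin: centre of its underside.
- brush_cup: Stained cup with a brush in it, 77 mm wide, 166 mm high with the brush, on the worktop right of the unit; leave it there. Origin: centre of its underside.
- spray: Small spray bottle with a blue head, 52 x 87 x 158 mm, on the worktop left of the unit; leave it there. Origin: centre of its underside.

How it is judged:
By the outcome, as a careful person would: the job done as asked, in the order asked, and still so for the second after the job is handed in, with the robot touching nothing.
It also fails if it takes over 48 s, if anything falls off the work surface, if the arm or the gripper's body presses on something with over 40 N, if the wrist force passes 120 N, or if a joint passes its speed limit or range.

## Working session

There is one attempt and no reset: what is moved stays moved. The work goes in short steps, Python scripts to look and compute and a shell command to move; the robot and the scene stay as the last step left them, time stands still between calls to the robot, and variables do not carry over. Pictures are saved under pics/ and viewed, about 8 in all and at most 12, crops included, and the job is handed in when it is done.

```bash
mkdir -p pics; ls
cat > h.py <<'E'
import numpy as np, cv2
from station import ctrl
def world(cam,d,u,v,P=None):
    P=P or ctrl.camera_params(cam); f=192/np.tan(np.radians(P["vertical_fov"])/2)
    u=np.asarray(u,float);v=np.asarray(v,float)
    p=np.stack([(u-P["cx"])/f*d,(v-P["cy"])/f*d,d,np.ones_like(d)],-1)
    return (p@np.linalg.inv(P["camera_from_world"]).T)[...,:3]
def cloud(cam):
    im,d=ctrl.camera(cam); v,u=np.mgrid[:384,:512]
    w=world(cam,d.astype(float),u,v); w[d==0]=np.nan
    return im,d,w
E
python3 - <<'E'
from h import *
ims=[]
for c in("top","scene"):
    im,d,w=cloud(c); ims.append(im); np.save(f"{c}.npy",w)
    P=ctrl.camera_params(c);print(c,P["vertical_fov"],np.linalg.inv(P["camera_from_world"])[:3,[2,3]].round(3).tolist())
    for l in("tub_a","tub_c","drawer_front","glaze_unit","tie_bowl","brush_cup","spray"):
        for r in ctrl.place_of(c,l)[:4]:
            u,v=map(int,r["centre"]); 
            print(l,round(r["score"],2),u,v,w[min(v,383),min(u,511)].round(3))
    cv2.imwrite(f"pics/{c}0.png",im[:,:,::-1])
print(ctrl.get_obs())
E
```

```text
pics
top 50.0275788513749 [[0.146, 0.414], [-0.003, -0.048], [-0.989, 1.497]]
tub_a 0.95 278 213 [ 0.556 -0.117  0.163]
tub_a 0.89 314 215 [ 0.552 -0.235  0.162]
tub_a 0.78 249 206 [ 0.578 -0.022  0.144]
tub_c 0.95 278 213 [ 0.556 -0.117  0.163]
tub_c 0.89 314 215 [ 0.552 -0.235  0.162]
tub_c 0.78 249 206 [ 0.578 -0.022  0.144]
drawer_front 0.59 281 229 [nan nan nan]
tie_bowl 0.88 130 222 [0.522 0.401 0.036]
brush_cup 0.73 367 222 [ 0.548 -0.448  0.011]
spray 0.91 133 182 [0.661 0.39  0.068]
scene 44.67099203386914 [[0.425, -0.133], [-0.51, 0.823], [-0.748, 1.401]]
tub_a 0.97 251 204 [0.562 0.003 0.145]
tub_a 0.81 293 178 [ 0.535 -0.21   0.126]
tub_a 0.78 273 191 [ 0.543 -0.098  0.142]
tub_a 0.71 287 197 [ 0.501 -0.129  0.113]
tub_c 0.97 251 204 [0.562 0.003 0.145]
tub_c 0.81 293 178 [ 0.535 -0.21   0.126]
tub_c 0.78 273 191 [ 0.543 -0.098  0.142]
tub_c 0.71 287 197 [ 0.501 -0.129  0.113]
drawer_front 0.72 289 196 [ 0.503 -0.145  0.103]
drawer_front 0.69 324 169 [ 0.521 -0.417  0.024]
tie_bowl 0.74 185 308 [0.504 0.404 0.03 ]
tie_bowl 0.72 328 165 [ 0.508 -0.422  0.051]
brush_cup 0.93 327 170 [ 0.51  -0.424  0.019]
spray 0.6 151 285 [0.641 0.423 0.049]
{'time_s': 0.8, 'qpos': array([-1.31058780e+00,  2.99885042e-01,  1.52102139e+00,  1.43457185e-05,
        1.32068762e+00, -6.66157404e-02]), 'joint_vel': array([-6.01108939e-04,  1.02316168e-03,  8.19084145e-05, -2.35400844e-04,
        3.87882648e-04,  7.96255533e-05]), 'tau': array([-5.61687136e-05, -5.31635928e+01, -3.52904034e+01,  7.09786685e-02,
        2.12353666e-02,  1.44851435e-05]), 'ee_pos': array([ 0.1765591 , -0.52087469,  0.20544473]), 'eef_rot': array([-3.14157869e+00,  4.76105176e-07, -1.24397561e+00]), 'force': array([-1.00145223,  0.85464565,  0.35598378]), 'moment': array([-0.01178417,  0.02871973,  0.03438301]), 'grip_width': 0.09400033173677255}
```

Run:
```python
import cv2,numpy as np
a=cv2.imread("pics/top0.png")[160:260,205:345]; b=cv2.imread("pics/scene0.png")[140:250,200:340]
a=cv2.resize(a,(560,400),interpolation=2)
b=cv2.resize(b,(560,440),interpolation=2)
cv2.imwrite("pics/cmp.png",cv2.resize(np.vstack([a,b]),None,fx=.71,fy=.71))
w=np.load("top.npy")
np.set_printoptions(linewidth=200)
# lid tops: z bands
for v in range(196,222,3): print(v,[(round(float(w[v,u,2])*1000) if w[v,u,2]==w[v,u,2] else -1) for u in range(228,340,4)])
for lo,hi in((.138,.156),(.156,.170),(.170,.19)):
    m=(w[...,2]>lo)&(w[...,2]<hi)
    m=m.astype(np.uint8); n,l,s,c=cv2.connectedComponentsWithStats(m)
    for i in range(1,n):
        if s[i,4]>60:
            p=w[l==i]; print(lo,s[i],p.mean(0).round(3),np.percentile(p,[2,98],axis=0).round(3).tolist())
# unit yaw: front panel top edge
```

```text
196 [-1, 1, 129, 149, 145, 151, 144, 148, 100, 94, 100, 106, 121, 132, 130, 138, 113, 113, 112, 115, 114, 104, 97, 109, 101, 102, 145, 109]
199 [-3, 3, 105, 150, 147, 148, 153, 151, 151, 105, 102, 100, 166, 163, 165, 162, 111, 120, 137, 138, 133, 109, 110, 104, 102, 99, 136, -4]
202 [3, 2, 102, 146, 153, 150, 150, 152, 150, 99, 99, 161, 166, 159, 165, 161, 167, 100, 99, 98, 101, 153, 163, 155, 137, 131, 145, 1]
205 [-1, 126, 102, 150, 148, 148, 153, 153, 147, 104, 99, 164, 169, 164, 158, 163, 164, 98, 97, 102, 163, 161, 162, 162, 156, 102, 142, 1]
208 [1, 143, 99, 150, 150, 153, 150, 148, 152, 103, 103, 161, 161, 162, 163, 163, 162, 99, 101, 161, 167, 161, 159, 165, 157, 98, 4, 5]
211 [2, 143, 100, 150, 149, 150, 149, 151, 151, 100, 103, 165, 165, 162, 163, 161, 166, 97, 105, 153, 157, 157, 160, 159, 163, 110, 0, 4]
214 [3, 139, 102, 99, 142, 153, 153, 153, 103, 101, 104, 164, 165, 166, 158, 164, 158, 100, 106, 154, 164, 162, 159, 158, 163, 159, 4, 0]
217 [-1, 144, 97, 109, 107, 149, 145, 99, 101, 104, 102, 159, 165, 165, 170, 163, 161, 103, 105, 158, 162, 160, 158, 160, 161, 125, 3,
[... 1687 characters left out ...]
[0.595, -0.199, 0.165]]
0.156 [226 217 109  21 478] [ 0.51  -0.125  0.163] [[0.486, -0.294, 0.157], [0.533, 0.046, 0.168]]
0.17 [ 10  60 151   9 392] [1.042 0.539 0.18 ] [[1.039, 0.304, 0.17], [1.045, 0.782, 0.19]]
0.17 [381  71  71   6 181] [ 1.042 -0.575  0.18 ] [[1.04, -0.687, 0.17], [1.045, -0.46, 0.19]]
0.17 [220 116  55   7 103] [ 0.858 -0.005  0.183] [[0.855, -0.09, 0.176], [0.867, 0.079, 0.19]]
0.17 [ 276  132   67   56 2561] [ 0.736 -0.225  0.178] [[0.654, -0.314, 0.171], [0.819, -0.134, 0.188]]
0.17 [104 135  18  14  69] [0.77  0.426 0.18 ] [[0.755, 0.409, 0.17], [0.795, 0.458, 0.189]]
0.17 [473 137  32  37 174] [ 0.754 -0.788  0.177] [[0.707, -0.846, 0.17], [0.815, -0.755, 0.189]]
```

View pics/cmp.png

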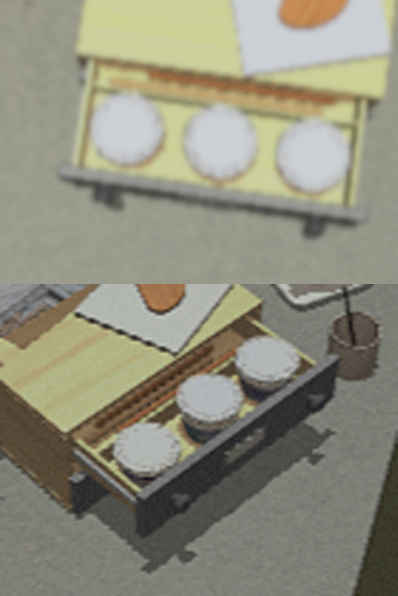

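View pics/top0.png

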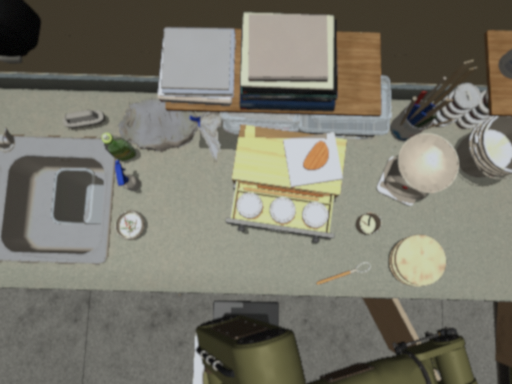

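Top view: three lids at about (250,205), (282,210) and (315,214). By depth, the left lid sits at z≈149 mm (seated), the middle at 163 and the right at 160 (sprung). The unit's yaw is about -0.137. I'll shut the gripper, align tool x with the unit's y axis, and go above the right lid.

```bash
python3 -m inch '[0,0,0,0,0,0.155,0, 0,0,0,0,0,0.155,0, 0,0,0,0,0,0.154,0, -3.3,-3.4,0,0,0,0,0, -3.3,-3.4,0,0,0,0,0, -3.3,-3.4,0,0,0,0,0, -3.3,-3.4,0,0,0,0,0, -3.3,-3.4,0,0,0,0,0, -3.3,-3.4,0,0,0,0,0, -3.3,-3.4,0,0,0,0,0, -3.3,-3.4,0,0,0,0,0, -3.3,-3.4,0,0,0,0,0, -3.3,-3.4,0,0,0,0,0, 0,0,0,0,0,0,0, 0,0,0,0,0,0,0]'
python3 - <<'E'
from h import *
# yaw and faces from saved top cloud
w=np.load("top.npy")
m=(w[...,2]>.157)&(w[...,2]<.168); n,l,s,c=cv2.connectedComponentsWithStats(m.astype(np.uint8))
i=[k for k in range(1,n) if abs(s[k,0]-226)<3 and s[k,2]>90]
p=w[l==i[0]]; k=np.polyfit(p[:,1],p[:,0],1); a=np.arctan(k[0]); print("yaw",-a,k)
ux=np.array([np.cos(a),-np.sin(a)]); uy=np.array([np.sin(a),np.cos(a)])
print("front strip in unit axes x:",np.percentile(p[:,:2]@ux,[2,50,98]),"y:",np.percentile(p[:,:2]@uy,[1,99]))
# carcass top
q=w[(w[...,2]>.162)&(w[...,2]<.172)&(w[...,0]>.6)&(w[...,0]<.85)&(w[...,1]>-.33)&(w[...,1]<.06)]
print("carcass x:",np.percentile(q[:,:2]@ux,[1,99]),"y",np.percentile(q[:,:2]@uy,[1,99]))
o=ctrl.get_obs();print(o["qpos"].round(3),o["force"].round(2), "tcp unit", o["ee_pos"][:2]@ux,o["ee_pos"][:2]@uy)
E
```

```text
time_s: 2.68
ee_pos: [0.5581, -0.2407, 0.2053]
eef_rot: [3.141, -0.0, -1.708]
force: [0.2, -0.0, -0.7]
grip_width: 0.0009
yaw -0.1187019681826834 [0.11926264 0.52484415]
front strip in unit axes x: [0.51434321 0.52117866 0.52805395] y: [-0.23730887  0.11211219]
carcass x: [0.65671854 0.84464476] y [-0.23812539  0.11521578]
[-0.467  0.43   1.345 -0.     1.367  1.241] [ 0.19 -0.01 -0.71] tcp unit 0.5826926003592967 -0.17291935086102028
```

```bash
python3 -m inch '[0,0,1.5,0,0,0,0, 0,0,1.5,0,0,0,0, 0,0,0.9,0,0,0,0, 0,0,0.3,0,0,0,0, 0,0,0.3,0,0,0,0, 0,0,0.3,0,0,0,0, 0,0,0.3,0,0,0,0, 0,0,0.3,0,0,0,0, 0,0,0.2,0,0,0,0, 0,0,0,0,0,0,0]'
```

```text
time_s: 3.92
ee_pos: [0.5585, -0.2405, 0.1493]
eef_rot: [-3.141, 0.0, -1.708]
force: [1.3, -0.8, 1.1]
grip_width: 0.0007
```

```bash
python3 -m inch '[0,0,0.05,0,0,0,0, 0,0,0.05,0,0,0,0, 0,0,0,0,0,0,0]'
```

```text
time_s: 4.3
ee_pos: [0.5587, -0.2406, 0.1492]
eef_rot: [-3.141, -0.0, -1.708]
force: [-1.1, 0.9, 8.2]
grip_width: 0.001
```

```bash
python3 -m inch '[0,0,0.05,0,0,0,0, 0,0,0.05,0,0,0,0, 0,0,0,0,0,0,0]'
```

```text
time_s: 4.68
ee_pos: [0.5591, -0.2406, 0.1491]
eef_rot: [-3.139, -0.001, -1.708]
force: [-1.6, 1.1, 13.3]
grip_width: 0.0007
```

```bash
python3 -m inch '[0,0,-0.8,0,0,0,0, 0,0,-2,0,0,0,0, 0,0,-2,0,0,0,0, -2.75,0.15,0,0,0,0,0, -2.75,0.15,0,0,0,0,0, -2.75,0.15,0,0,0,0,0, -2.75,0.15,0,0,0,0,0, 0,0,0,0,0,0,0, 0,0,1.5,0,0,0,0, 0,0,1.2,0,0,0,0, 0,0,0.3,0,0,0,0, 0,0,0.3,0,0,0,0, 0,0,0.3,0,0,0,0, 0,0,0.3,0,0,0,0, 0,0,0.3,0,0,0,0, 0,0,0.3,0,0,0,0, 0,0,0.1,0,0,0,0, 0,0,0,0,0,0,0]'
```

```text
time_s: 6.92
ee_pos: [0.5676, -0.1306, 0.1493]
eef_rot: [-3.142, 0.0, -1.708]
force: [-1.7, -1.1, 1.8]
grip_width: 0.0005
```

```bash
python3 -m inch '[0,0,0.05,0,0,0,0, 0,0,0.05,0,0,0,0, 0,0,0,0,0,0,0]'
```

```text
time_s: 7.3
ee_pos: [0.5679, -0.1306, 0.1492]
eef_rot: [-3.14, 0.0, -1.708]
force: [-1.8, -0.5, 8.9]
grip_width: 0.0003
```

```bash
python3 -m inch '[0,0,0.05,0,0,0,0, 0,0,0.05,0,0,0,0, 0,0,0,0,0,0,0]'
```

```text
time_s: 7.68
ee_pos: [0.5684, -0.1307, 0.1491]
eef_rot: [-3.139, -0.0, -1.708]
force: [-1.3, 0.3, 14.3]
grip_width: 0.0005
```

```bash
python3 -m inch '[0,0,-0.8,0,0,0,0, 0,0,-2,0,0,0,0, 0,0,-2.5,0,0,0,0, 0,3,0,0,0,0,0, 0,3,0,0,0,0,0, 0,3,0,0,0,0,0, 0,3,0,0,0,0,0, 0,0,0,0,0,0,0, 0,0,0,0,0,0,0]'
python3 - <<'E'
from h import *
im,d,w=cloud("top"); cv2.imwrite("pics/top1.png",im[:,:,::-1]); np.save("top1.npy",w)
im2,_,w2=cloud("scene"); cv2.imwrite("pics/scene1.png",im2[:,:,::-1])
for W in(w,w2):
  for x,y in((.583,-.023),(.568,-.131),(.557,-.238)):
    m=(np.hypot(W[...,0]-x,W[...,1]-y)<.036)&(W[...,2]>.13)&(W[...,2]<.18); print(m.sum(),np.median(W[m],0).round(4))
cv2.imwrite("pics/c1.png",cv2.resize(np.vstack([im[150:260,200:350],im2[140:250,190:340]])[:,:,::-1],None,fx=2.5,fy=2.5))
E
```

```text
time_s: 8.8
ee_pos: [0.4492, -0.1142, 0.2006]
eef_rot: [-3.141, 0.0, -1.708]
force: [-0.2, 0.5, 0.9]
grip_width: 0.0003
367 [ 0.5833 -0.0225  0.1495]
369 [ 0.5675 -0.131   0.1495]
366 [ 0.5568 -0.2375  0.1492]
239 [ 0.5821 -0.0221  0.1482]
200 [ 0.5683 -0.1274  0.1484]
3 [ 0.5918 -0.2328  0.1457]
```

View pics/c1.png

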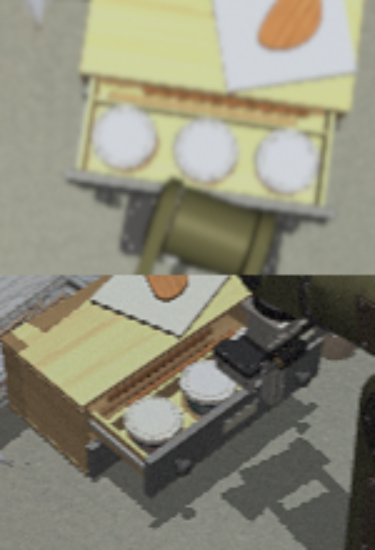

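All three lids now read about 149.5 mm, so both are seated. I'll lower in front of the label and approach.

```bash
python3 -m inch '[0,0,2,0,0,0,0, 0,0,2.5,0,0,0,0, 0,0,2.5,0,0,0,0, 0,0,1,0,0,0,0, 0,-1,0,0,0,0,0, 0,-1,0,0,0,0,0, 0,-1,0,0,0,0,0, 0,-0.4,0,0,0,0,0, 0,-0.4,0,0,0,0,0, 0,-0.4,0,0,0,0,0, 0,-0.4,0,0,0,0,0, 0,-0.4,0,0,0,0,0, 0,-0.4,0,0,0,0,0, 0,-0.4,0,0,0,0,0]'
```

```text
time_s: 10.65
ee_pos: [0.5064, -0.1221, 0.1204]
eef_rot: [3.141, 0.0, -1.708]
force: [-2.2, 1.3, 1.7]
grip_width: 0.0006
```

```bash
python3 -m inch '[0,-0.4,0,0,0,0,0, 0,-0.4,0,0,0,0,0, 0,-0.4,0,0,0,0,0, 0,-0.4,0,0,0,0,0, 0,-0.4,0,0,0,0,0, 0,-0.4,0,0,0,0,0, 0,-0.4,0,0,0,0,0, 0,-0.4,0,0,0,0,0, 0,-0.4,0,0,0,0,0, 0,-0.4,0,0,0,0,0, 0,-0.4,0,0,0,0,0, 0,-0.4,0,0,0,0,0, 0,-0.4,0,0,0,0,0, 0,-0.4,0,0,0,0,0, 0,-0.4,0,0,0,0,0, 0,-0.4,0,0,0,0,0, 0,-0.4,0,0,0,0,0, 0,-0.4,0,0,0,0,0, 0,-0.4,0,0,0,0,0, 0,-0.4,0,0,0,0,0]'
python3 - <<'E'
from h import *
o=ctrl.get_obs();print(o["force"].round(2),o["ee_pos"].round(4))
im,d,w=cloud("top")
im2,_,w2=cloud("scene")
c,s=np.cos(.125),np.sin(.125)
for W in(w,):
  m=(W[...,2]>.155)&(W[...,2]<.17)&(W[...,0]>.5)&(W[...,0]<.85)&(W[...,1]>-.32)&(W[...,1]<.06)
  x=W[m][:,0]*c-W[m][:,1]*s; 
  print(np.histogram(x+2*0,bins=np.arange(.5,.75,.01)))
  x=W[m][:,0]*c-W[m][:,1]*s
cv2.imwrite("pics/c2.png",cv2.resize(np.vstack([im[150:260,200:350],im2[140:250,190:340]])[:,:,::-1],None,fx=2.5,fy=2.5))
E
```

```text
time_s: 13.15
ee_pos: [0.5857, -0.1332, 0.1204]
eef_rot: [3.142, 0.0, -1.708]
force: [-1.7, 2.2, 0.2]
grip_width: 0.0004
[-1.73  2.16  0.17] [ 0.5857 -0.1332  0.1204]
(array([  0,   0,   0,   0,   0,   0,   0,   0,   0,   0,  24, 155,  45,
         1,   4,  74, 156, 172, 159, 146, 140, 121, 133, 120]), array([0.5 , 0.51, 0.52, 0.53, 0.54, 0.55, 0.56, 0.57, 0.58, 0.59, 0.6 ,
       0.61, 0.62, 0.63, 0.64, 0.65, 0.66, 0.67, 0.68, 0.69, 0.7 , 0.71,
       0.72, 0.73, 0.74]))
```

View pics/c2.png

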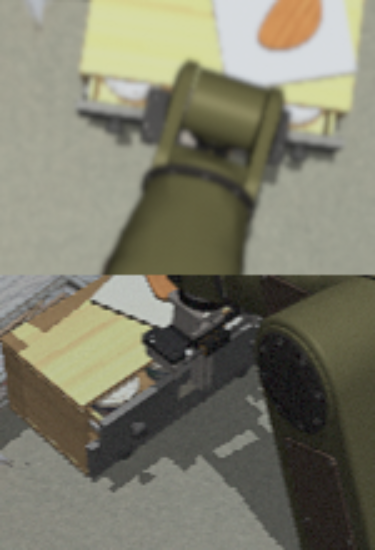

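About 33 mm of travel remains, and the lids are passing under the top board. I'll continue, slowing at the end.

```bash
python3 -m inch '[0,-0.4,0,0,0,0,0, 0,-0.4,0,0,0,0,0, 0,-0.4,0,0,0,0,0, 0,-0.4,0,0,0,0,0, 0,-0.4,0,0,0,0,0, 0,-0.2,0,0,0,0,0, 0,-0.2,0,0,0,0,0, 0,-0.2,0,0,0,0,0, 0,-0.2,0,0,0,0,0, 0,0,0,0,0,0,0]'
```

```text
time_s: 14.5
ee_pos: [0.6134, -0.1372, 0.1204]
eef_rot: [-3.141, -0.0, -1.708]
force: [-0.4, 0.2, -0.7]
grip_width: 0.0006
```

```bash
python3 -m inch '[0,-0.1,0,0,0,0,0, 0,-0.1,0,0,0,0,0, 0,-0.1,0,0,0,0,0, 0,-0.1,0,0,0,0,0, 0,0,0,0,0,0,0]'
```

```text
time_s: 15.12
ee_pos: [0.6173, -0.1376, 0.1204]
eef_rot: [-3.141, -0.0, -1.708]
force: [-0.2, -0.1, -0.3]
grip_width: 0.0004
```

```bash
python3 -m inch '[0,-0.1,0,0,0,0,0, 0,-0.1,0,0,0,0,0, 0,-0.1,0,0,0,0,0]'
```

```text
time_s: 15.5
ee_pos: [0.6193, -0.1378, 0.1204]
eef_rot: [3.139, 0.0, -1.708]
force: [-15.7, 1.2, 7.3]
grip_width: 0.0004
```

```bash
python3 -m inch '[0,-0.1,0,0,0,0,0, 0,-0.1,0,0,0,0,0]'
```

```text
time_s: 15.75
ee_pos: [0.6193, -0.1378, 0.1205]
eef_rot: [3.134, 0.0, -1.708]
force: [-35.8, 4.1, 15.1]
grip_width: 0.0006
```

The drawer is at its stop: force rises with no motion. I'll back off straight away, rise and look.

```bash
python3 -m inch '[0,0.4,0,0,0,0,0, 0,1,0,0,0,0,0, 0,3,0,0,0,0,0, 0,4,0,0,0,0,0, 0,4,0,0,0,0,0, 0,4,-2,0,0,0,0, 0,4,-2,0,0,0,0, 0,0,-3,0,0,0,0, 5,0,0,0,0,0,0, 5,0,0,0,0,0,0, 5,0,0,0,0,0,0, 5,0,0,0,0,0,0, 0,0,0,0,0,0,0, 0,0,0,0,0,0,0]'
python3 - <<'E'
from h import *
im,d,w=cloud("top")
for l in("tie_bowl","brush_cup","spray"):
  for r in ctrl.place_of("top",l)[:1]: print(l,r)
im2,_,w2=cloud("scene")
c,s=np.cos(.125),np.sin(.125)
m=(w[...,2]>.15)&(w[...,2]<.175)&(w[...,0]>.5)&(w[...,0]<.85)&(w[...,1]>-.32)&(w[...,1]<.06)
print(np.histogram(w[m][:,0]*c-w[m][:,1]*s,bins=np.arange(.6,.7,.005)))
cv2.imwrite("pics/c3.png",cv2.resize(np.vstack([im[140:250,200:350],im2[130:260,180:330]])[:,:,::-1],None,fx=2.4,fy=2.4))
E
```

```text
time_s: 17.5
ee_pos: [0.3925, -0.3079, 0.1903]
eef_rot: [-3.142, 0.0, -1.708]
force: [0.4, 0.2, -0.1]
grip_width: 0.0005
tie_bowl {'centre': [132.2, 222.7], 'score': 0.87}
brush_cup {'centre': [366.8, 222.8], 'score': 0.67}
spray {'centre': [132.5, 183.2], 'score': 0.65}
(array([  0,   0,   0,   0,   0,   0,   0,   0, 125, 154, 163, 195, 155,
       158, 145, 136, 144, 134, 127]), array([0.6  , 0.605, 0.61 , 0.615, 0.62 , 0.625, 0.63 , 0.635, 0.64 ,
       0.645, 0.65 , 0.655, 0.66 , 0.665, 0.67 , 0.675, 0.68 , 0.685,
       0.69 , 0.695]))
```

View pics/c3.png

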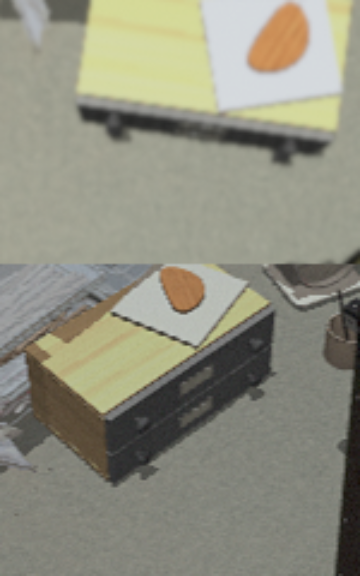

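The drawer front is flush with the lower one and the top board, and the other things haven't moved. Handing in.

```bash
python3 -c "
from station import ctrl; print(ctrl.hand_in())"
```

```text
the job is handed in; nothing more can be done
None
```

I pressed both sprung lids fully down with the drawer still open, then pushed the drawer shut, and handed the job in at about 18 s of the 48 s allowed.

- **Lids:** The middle lid stood at about 163 mm and the right one at about 160 mm. Each stopped moving at 149 mm under 13–14 N. Afterwards the top camera read all three lid tops at about 149.5 mm, matching the tub whose lid was already on. The scene camera agreed on the left and middle lids, but the arm hid the right one from it.
- **Drawer:** I pushed on the label at about 32 mm/s, slowing to 8 mm/s near the end. It hit its stop, where the fingertip force rose to about 39 N with no more motion, so I backed off. That last push was firmer than it needed to be. The final pictures show the front flush with the lower drawer and no gap to the top board.
- **Other things:** In the final top view the bowl, cup and spray were within 2 pixels of where they started. The tubs are out of sight in the shut drawer, so I could not check them after closing. They were standing with lids seated before the push, and only light forces (about 3 N) were read until the stop.

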